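Open the hold-down over the square tube

ROBOT

A 6-joint arm with a two-finger parallel gripper is mounted at the origin on the work surface; the furniture and walls round the work are solid. World frame = base frame: x ahead of the robot, y to its left, z up, the work surface at z = 0. Lengths are in m, angles in degrees, forces in N, time in s.
With the tool pointing down it reaches from about 0.275 to 0.825 m from the base axis. Payload 5.2 kg.
Tool frame: the origin (TCP) lies midway between the tips of the shut fingers; the grasp point (between the pads) lies 19 mm behind it; z points along the fingers, y is the direction in which the jaws open and shut (so a half turn about z gives the same grasp; the last joint's range is limited). The gripper opens to 93 mm and grips with 3 to 60 N. Pads are 15 mm wide; open, the fingers measure 128 mm over their backs; the gripper's body (75 mm by 188 mm) begins 65 mm behind the grasp point.
Start: joints at [57.651, 14.817, 87.949, -0, 77.235, -11.62], TCP at [0.195, 0.514, 0.219] pointing down, gripper open.
Joint ranges: [-179.93, 179.93], [-52.35, 119.4], [10.71, 147.94], [-69.91, 249.91], [12.55, 155.21], [-178.61, 178.61]. Speed limits (degrees/s): [147.25, 147.25, 180, 180, 180, 180].

INTERFACE

Orientations are given as [roll, pitch, yaw] about the fixed x, y, z axes, in that order (R = Rz(yaw) Ry(pitch) Rx(roll)).
In Python, from rig import sense, snapshot, calibration, hand_in, spot_in gives the robot as it stands.
- The arm moves only by the shell command python3 -m inch 'ROWS' [FORCE]. ROWS is JSON, a list of rows, each a list of 7 numbers: the shift along the tool's x, y, z scaled (see below), then the turn, a rotation vector about the tool's x, y, z scaled (see below), then the opening, from -1 (shut) to 1 (fully open). In form: [[tx, ty, tz, ax, ay, az, jaw], ...]. A call has 1 to 12 rows; each row is the pose to reach, as a shift and turn from the pose measured when the call began, along the tool's axes at that moment; what a row does not reach only later rows make up. The controller multiplies each number of a shift by 15 cm and each number of a turn by 120 degrees. A row lasts 1/8 s, in which the tool goes at most 62.5 mm and 10.7 degrees, less where a joint would pass 70% of its speed; a pose out of reach is approached as far as the arm can. A call with a number of a shift or a turn outside -1 to 1 is refused whole. A call with a gripper value outside its range is refused whole. The fingers move at their own pace and stop on an object; FORCE is the grip in N (left out, the last holds). Time passes only in rows, so rows that repeat a pose let the fingers close. It gives the time, the measured TCP pose, the force and the opening at its end, in the units of the state.
- sense(): the state, without advancing time (a new reading comes with each control period).
- snapshot(name): name is "side" or "top" or "wrist"; returns the picture (420x560x3 uint8, blue, green, red); there is no depth.
- calibration(name): a dict with "intrinsics" (3x3 intrinsics, pixels), "rvec" (rotation vector, rad) and "tvec" (3), from world to camera coordinates, as OpenCV has them. Camera axes: x right, y down, z forward; pixel columns grow to the right and rows downward; lengths in m; the calibration is good to about 2 mm. A picture is of the moment at which its call begins: read the wrist's pose just before it. calibration takes no time and is no camera call; for the wrist camera it gives the pose at the moment of the call.
- hand_in(): hands the job in, once; it reports no verdict.
Trained networks look in the newest picture that a camera, given by its name, has taken for a name from the list of things; names that differ only in an ending like _2 or _b are one class to them, and where a whole thing is asked for, a point or a joint stands for the part that bears it (a point fixed in the world has none). Each returns a list of dicts, best first, with "conf" (0 to 1); they miss things now and then, are a little off and sometimes report something else, mostly with a low value. They report only what shows in the picture. A call takes as long as a camera call. They do not tell look-alikes from the thing itself.
- spot_in(query, camera): "pixel" ([column, row] in pixels, amid what is visible of it).
The state is a dict: "time_s": time; "joint_pos": joint angles; "qvel": joint speeds; "joint_efforts": joint torques, N m; "eef_pos": TCP position; "tcp_rot": TCP orientation; "ft_force": force on the tool from outside, world axes, zero at the start; "wrist_torque": the same for the moment, N m; "gripper_width": finger opening in m.
Only numpy, scipy, OpenCV 4.12 (cv2) and the standard library are available. Lean on these libraries where they do the work, as an engineer would, in place of code of your own. Each camera call takes 0.05 s, during which the arm holds its last target. There are 200 camera calls.

TASK

Two rocker hold-downs are bolted to the bench: one keeps down a short piece of square steel tube, the other a wooden block. Open the one over the square tube so that the tube can be taken out: press the flat pad at its tail down to the stop, so that its nose tips fully up and stays up, then let go. Leave the tube lying where it is and the other hold-down shut on its block.

Things in the scene. Friction and masses are not known exactly. Their poses are not given: they have to be found in the camera images.
- tube_pad (a point): Press pad at the tail (robot's end) of the rocker arm over the square tube: ribbed steel square, 36 x 36 x 8 mm. The point is the centre of its top face; when shut, x is level along the arm to the nose, z up. Top face 108 mm above the bench when shut (tipped up 0.25 rad), 67 mm when open, only 5 mm sideways. Pivot pin 80 mm off, 80 mm high. Sinks under 4 to 6 N on its middle; free space below.
- tube_rocker (a joint): Angle of the rocker arm over the square tube, rad: 0 = shut (rubber foot of the nose on the tube), 0.5 = fully open at its stop (pad down, nose 48 mm higher). The pivot is stiff: the arm stays wherever it is left.
- tube_work: The rusty square steel tube, 40 x 40 mm in section and 110 mm long, loose, lying across the base plate (8 mm thick) under the nose, 100 mm from the pivot on the side away from the pad. Origin: centre of its underside.
- block_rocker (a joint): Angle of the rocker arm of the other, like hold-down, which keeps down a wooden block; it starts shut at 0 and is to stay there.
Things that resemble listed ones, but are neither listed nor needed, are in the scene too. Leave any pink look-alike of the tube_work alone.

How it is judged (in metres and radians):
On the way:
1. the fingers are at the pad at the tail of the hold-down over the tube while its arm tips (distance between the grasp point and tube_pad below 0.06 m and value of joint tube_rocker above 0.1 rad), for 0.05 s.
At the end, for the whole second after the job is handed in: The hold-down over the square tube stands open (more than 0.40 of its 0.50 rad), the tube lies at rest within 20 mm of where it was, and the other hold-down is still shut (under 0.05 rad) (value of joint tube_rocker above 0.4 rad and value of joint block_rocker below 0.05 rad and distance of tube_work from where it was at the start of the episode below 0.02 m and linear speed of tube_work below 0.02 m/s); the robot touches nothing.
It fails at once if the other hold-down was tipped (value of joint block_rocker above 0.1 rad).
It fails at once if the tube was knocked out of place (distance of tube_work from where it was at the start of the episode above 0.03 m).
It also fails if it takes over 29 s, if anything falls off the work surface, if the arm or the gripper's body presses on something with over 40 N, if the wrist force passes 120 N, or if a joint passes its speed limit or range.

## Working session

There is one attempt and no reset: what is moved stays moved. The work goes in short steps, Python scripts to look and compute and a shell command to move; the robot and the scene stay as the last step left them, time stands still between calls to the robot, and variables do not carry over. Pictures are saved under pics/ and viewed, about 8 in all and at most 12, crops included, and the job is handed in when it is done.

```bash
mkdir -p pics; cat > h.py <<'E'
import numpy as np, cv2
from rig import *
def ray(c,px):
    k=calibration(c);K=np.array(k["intrinsics"],float);R=cv2.Rodrigues(np.array(k["rvec"],float))[0];t=np.array(k["tvec"],float).ravel()
    d=R.T@np.linalg.inv(K)@np.array([px[0],px[1],1.]);return -R.T@t,d
def atz(c,px,z):
    o,d=ray(c,px);return o+d*(z-o[2])/d[2]
def proj(c,p):
    k=calibration(c);return cv2.projectPoints(np.array([p],float),np.array(k["rvec"],float),np.array(k["tvec"],float),np.array(k["intrinsics"],float),None)[0].ravel()
E
python3 - <<'E'
from h import *
s=sense();print(s["time_s"],s["eef_pos"],s["tcp_rot"],s["ft_force"],s["gripper_width"])
for c in ("top","side"):
    cv2.imwrite(f"pics/{c}0.png",snapshot(c)); print(c,ray(c,(280,210)))
    for q,z in (("tube_pad",.108),("tube_work",.03),("tube_rocker",.09),("block_rocker",.09)):
        for r in spot_in(q,c)[:4]: print(c,q,np.round(r["pixel"]),round(r["conf"],2),atz(c,r["pixel"],z).round(3))
E
```

```text
0.0 [0.19435669 0.5139398  0.21783458] [-1.79898449e+02 -2.02675586e-02  1.59273074e+02] [0.31037489 0.3618297  0.20363856] 0.09300507930695916
top (array([ 0.47723398, -0.0289639 ,  1.06768075]), array([ 0.11296853,  0.01192242, -0.99356039]))
top tube_pad [351. 228.] 0.86 [ 0.545 -0.178  0.108]
top tube_work [350. 186.] 0.78 [ 0.654 -0.19   0.03 ]
top tube_work [412. 211.] 0.78 [ 0.593 -0.339  0.03 ]
top tube_work [346. 226.] 0.71 [ 0.555 -0.177  0.03 ]
top tube_work [411. 143.] 0.68 [ 0.763 -0.342  0.03 ]
top tube_rocker [345. 231.] 0.66 [ 0.54  -0.166  0.09 ]
top block_rocker [159. 220.] 0.68 [0.565 0.262 0.09 ]
side (array([0.35436339, 0.75682986, 0.53728288]), array([ 0.26693478, -0.82999142, -0.49016654]))
side tube_pad [304. 184.] 0.68 [ 0.569 -0.121  0.108]
side tube_work [377. 203.] 0.77 [ 0.382 -0.212  0.03 ]
side tube_work [262. 176.] 0.72 [ 0.753 -0.299  0.03 ]
side tube_work [312. 178.] 0.69 [ 0.593 -0.331  0.03 ]
side tube_work [280. 194.] 0.67 [ 0.659 -0.196  0.03 ]
side tube_rocker [315. 186.] 0.82 [ 0.545 -0.152  0.09 ]
side block_rocker [232. 287.] 0.69 [0.597 0.287 0.09 ]
```

View pics/top0.png

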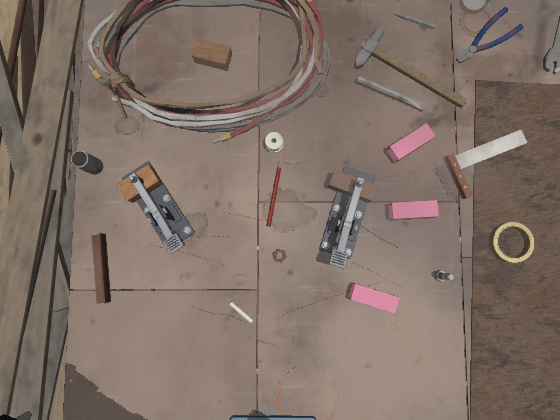

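View pics/side0.png

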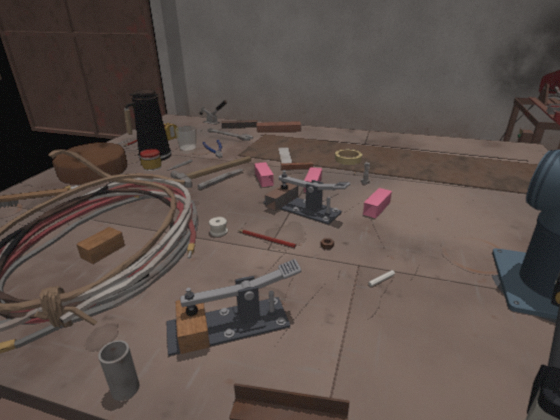

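The hold-down on the right, at about (345,215) in top, holds the rusty tube. Its pad is near (338,257) in top and near (340,186) in side. The left one holds the wooden block. spot_in put tube_pad mid-arm, so I'm zooming in to check.

```bash
python3 - <<'E'
from h import *
a=cv2.imread("pics/top0.png")[160:280,300:400]; b=cv2.imread("pics/side0.png")[150:230,250:370]
a=cv2.resize(a,None,fx=4,fy=4,interpolation=cv2.INTER_CUBIC); b=cv2.resize(b,(390,260),interpolation=cv2.INTER_CUBIC)
o=np.zeros((480,790,3),np.uint8);o[:,:400]=a;o[:260,400:]=b
cv2.imwrite("pics/z.png",o)
print(proj("top",[.195,.514,.22]),proj("top",[.195,.514,.5]),proj("side",[.195,.514,.22]))
for p in ((338,257),(360,182)): print(atz("top",p,.108).round(3),atz("top",p,.09).round(3))
E
```

```text
[  2.66764344 405.62763894] [-142.43646948  481.23859672] [557.80245951 432.16668528]
[ 0.481 -0.147  0.108] [ 0.481 -0.149  0.09 ]
[ 0.65  -0.199  0.108] [ 0.654 -0.203  0.09 ]
```

View pics/z.png

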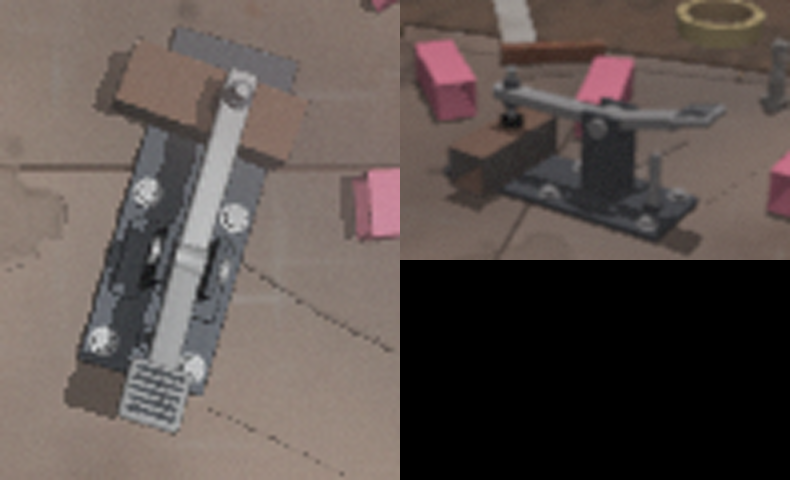

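```bash
cat >> h.py <<'E'
from scipy.spatial.transform import Rotation as Ro
def tri(ps):
    A=np.zeros((3,3));b=np.zeros(3);L=[ray(c,p) for c,p in ps]
    for o,d in L:
        d=d/np.linalg.norm(d);M=np.eye(3)-np.outer(d,d);A+=M;b+=M@o
    return np.linalg.solve(A,b)
def togo(p,yaw):
    s=sense();R=Ro.from_euler("xyz",s["tcp_rot"],degrees=True);T=Ro.from_euler("xyz",[180,0,yaw],degrees=True)
    d=R.inv().apply(np.array(p)-s["eef_pos"]);print(s["time_s"],s["eef_pos"],s["tcp_rot"],"shift/.15",(d/.15).round(3),"turn/120",(np.degrees((R.inv()*T).as_rotvec())/120).round(3))
E
python3 - <<'E'
from h import *
P=tri([("top",(338.75,258.75)),("side",(341.7,185.4))]);N=tri([("top",(359.5,182)),("side",(283.5,177))])
print(P,N,np.linalg.norm((P-N)[:2]),np.degrees(np.arctan2(*(N-P)[1::-1])),proj("top",P),proj("side",P))
p=atz("top",(338.75,258.75),.108);print(p)
togo([p[0],p[1],.2],164)
E
```

```text
[ 0.47577559 -0.14969017  0.1021409 ] [ 0.65310168 -0.20332631  0.08145926] 0.1852602954211376 -16.829083422377437 [338.82073854 259.20305343] [341.3067346  185.38391068]
[ 0.47679021 -0.14881299  0.108     ]
0.5 [0.19464697 0.51439656 0.21861032] [-1.79994444e+02 -1.53997069e-03  1.59270952e+02] shift/.15 [-3.324 -3.469  0.124] turn/120 [-0.    -0.    -0.039]
```

```bash
python3 -m inch '[[-0.28,-0.29,0,0,0,-0.02,-1],[-0.56,-0.58,0,0,0,-0.035,-1],[-0.83,-0.87,0,0,0,-0.035,-1],[-0.95,-0.99,0,0,0,-0.035,-1]]'
python3 - <<'E'
from h import *
togo([.477,-.149,.17],163.2)
E
```

```text
time_s: 1.0
eef_pos: [0.2759, 0.3227, 0.2188]
tcp_rot: [-180.0, 0.0, 163.4]
ft_force: [0.1, 0.3, 0.1]
gripper_width: 0.0576
1.0 [0.27591739 0.32274209 0.21882758] [-1.79989540e+02  3.75500376e-02  1.63354671e+02] shift/.15 [-2.185 -2.629  0.327] turn/120 [-0.     0.     0.001]
```

```bash
python3 -m inch '[[-0.26,-0.31,0,0,0,0,-1],[-0.52,-0.62,0,0,0,0,-1],[-0.75,-0.9,0,0,0,0,-1],[-0.83,-1,0,0,0,0,-1]]'; python3 -m inch '[[-0.26,-0.31,0,0,0,0,-1],[-0.52,-0.62,0,0,0,0,-1],[-0.75,-0.9,0,0,0,0,-1],[-0.83,-1,0,0,0,0,-1]]'
python3 - <<'E'
from h import *
togo([.477,-.149,.17],163.2)
E
```

```text
time_s: 1.5
eef_pos: [0.3532, 0.1409, 0.2192]
tcp_rot: [-180.0, 0.1, 163.2]
ft_force: [0.2, 0.7, 0.1]
gripper_width: 0.0176
time_s: 2.0
eef_pos: [0.4298, -0.0415, 0.2196]
tcp_rot: [-180.0, 0.1, 163.0]
ft_force: [0.3, 0.9, -0.2]
gripper_width: 0.0008
2.0 [ 0.42983806 -0.04152403  0.219572  ] [-1.79956553e+02  1.37754554e-01  1.62950171e+02] shift/.15 [-0.51  -0.593  0.332] turn/120 [-0.     0.001 -0.002]
```

```bash
python3 -m inch '[[-0.26,-0.3,0.1,0,0,0,-1],[-0.51,-0.59,0.2,0,0,0,-1],[-0.51,-0.59,0.33,0,0,0,-1],[-0.51,-0.59,0.33,0,0,0,-1],[-0.51,-0.59,0.33,0,0,0,-1]]'
python3 - <<'E'
from h import *
togo([.477,-.149,.12],163.2)
a=snapshot("wrist");b=snapshot("top")[160:320,290:420];c=snapshot("side")[130:230,250:390]
o=np.zeros((420,800,3),np.uint8)
o[:315,:420]=cv2.resize(a,(420,315));o[:400,425:750]=cv2.resize(b,(325,400),interpolation=cv2.INTER_CUBIC)
cv2.imwrite("pics/w1.png",o); cv2.imwrite("pics/w1s.png",cv2.resize(c,None,fx=4,fy=4))
print(proj("wrist",[.477,-.149,.108])*.75, spot_in("tube_pad","wrist")[:2])
E
```

```text
time_s: 2.62
eef_pos: [0.4772, -0.1478, 0.171]
tcp_rot: [-180.0, 0.2, 163.0]
ft_force: [0.2, 0.4, -0.3]
gripper_width: 0.0002
2.625 [ 0.47720819 -0.14776189  0.17098758] [-1.79962138e+02  1.61230213e-01  1.63015765e+02] shift/.15 [-0.    -0.008  0.34 ] turn/120 [-0.     0.001 -0.002]
[208.203379   164.89918983] [{'pixel': [277.3, 224.7], 'conf': 0.72}]
```

View pics/w1.png

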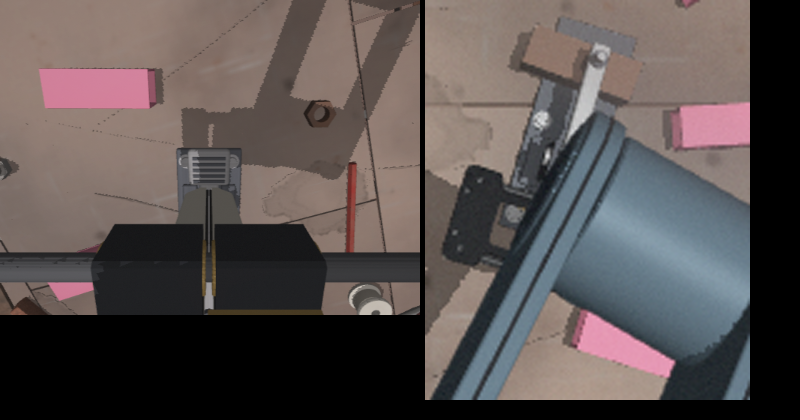

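View pics/w1s.png

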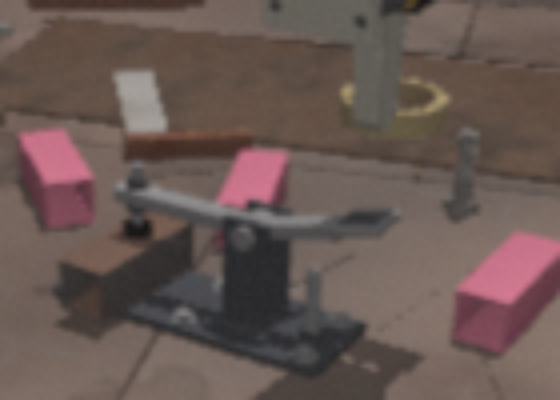

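The wrist view puts the pad centre at (208,167), against a predicted (208,165), so the fingers are aligned over it. I'll press down now.

```bash
python3 -m inch '[[0,-0.01,0.2,0,0,0,-1],[0,-0.01,0.37,0,0,0,-1],[0,-0.01,0.43,0,0,0,-1],[0,-0.01,0.49,0,0,0,-1],[0,-0.01,0.53,0,0,0,-1],[0,-0.01,0.53,0,0,0,-1]]'
```

```text
time_s: 3.58
eef_pos: [0.4777, -0.1497, 0.0924]
tcp_rot: [-179.9, 0.3, 163.0]
ft_force: [0.6, 0.1, -0.3]
gripper_width: 0.0007
```

```bash
python3 - <<'E'
from h import *
c=snapshot("side")[130:230,250:390]
a=cv2.resize(snapshot("wrist"),(420,315))
o=np.zeros((315,800,3),np.uint8);o[:,:420]=a;o[:264,425:795]=cv2.resize(c,(370,264),interpolation=cv2.INTER_CUBIC)
cv2.imwrite("pics/w2.png",o); s=sense();print(s["eef_pos"],s["ft_force"],s["wrist_torque"],proj("side",s["eef_pos"]))
E
```

```text
[ 0.47807487 -0.14996112  0.09258352] [-0.55500351 -0.37924463  0.05007518] [ 0.01302326 -0.03106979 -0.00285179] [340.23166667 188.50757247]
```

View pics/w2.png

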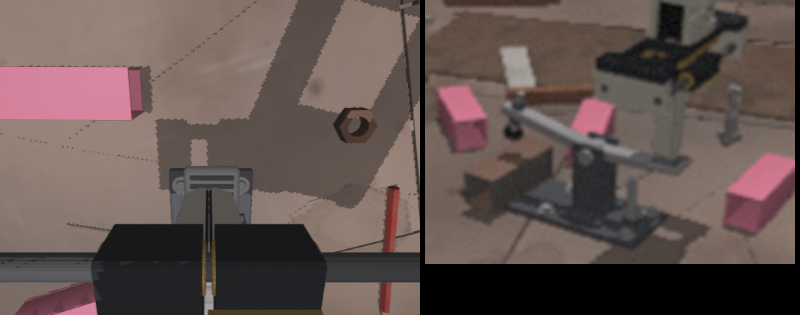

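The side view shows the fingers on the pad and the nose already lifting off the tube, which is unmoved. I'll carry on down to the stop.

```bash
python3 -m inch '[[0,0,0.06,0,0,0,-1],[0,0,0.12,0,0,0,-1],[0,0,0.16,0,0,0,-1],[0,0,0.17,0,0,0,-1],[0,0,0.17,0,0,0,-1]]'
```

```text
time_s: 4.3
eef_pos: [0.479, -0.1504, 0.0694]
tcp_rot: [-179.9, 0.5, 163.0]
ft_force: [-5.3, 3.0, 19.3]
gripper_width: 0.0008
```

At z = 0.069 the force rises to 19 N, which means the stop. I'll retreat upward and check.

```bash
python3 -m inch '[[0,0,-0.15,0,0,0,-1],[0,0,-0.5,0,0,0,-1],[0,0,-0.9,0,0,0,-1],[0,0,-0.9,0,0,0,-1],[0,0,-0.9,0,0,0,-1]]'
python3 - <<'E'
from h import *
c=snapshot("side")[130:350,150:390];w=snapshot("wrist");t=snapshot("top")[160:260,300:400]
o=np.zeros((600,800,3),np.uint8);o[:440,:480]=cv2.resize(c,(480,440),interpolation=cv2.INTER_CUBIC);o[:240,480:]=cv2.resize(w,(320,240));o[240:540,490:790]=cv2.resize(t,(300,300))
cv2.imwrite("pics/w3.png",o); s=sense();print(s["eef_pos"],s["ft_force"])
E
```

```text
time_s: 4.92
eef_pos: [0.4778, -0.1497, 0.204]
tcp_rot: [-179.9, 0.5, 163.0]
ft_force: [0.3, 0.6, -0.3]
gripper_width: 0.0005
[ 0.47708183 -0.14928072  0.20261945] [ 0.71347393 -0.59392682 -0.21449077]
```

View pics/w3.png

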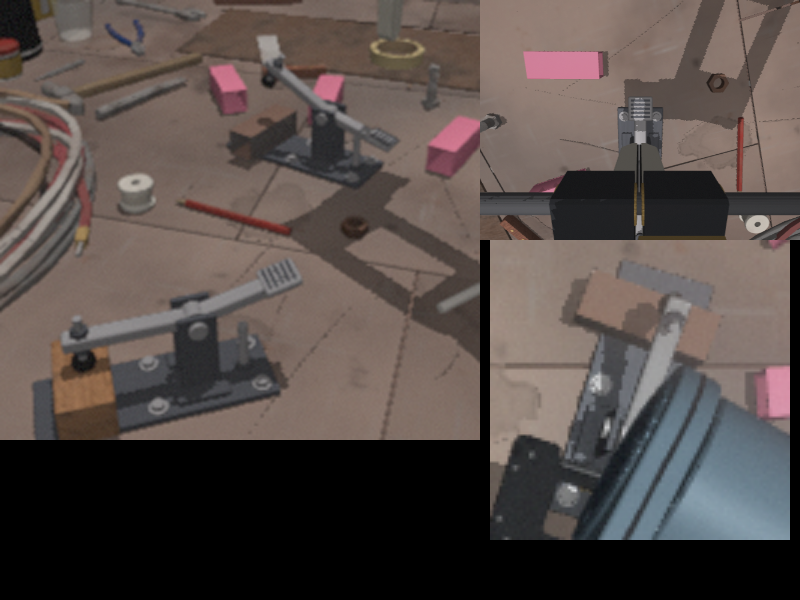

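The arm looks tipped down onto its stop post, with the tube in place and the other hold-down shut. I'll check the pad against its open position: about (378,137) in the crop is (339,198.5) in side.

```bash
python3 - <<'E'
from h import *
u=np.array([np.cos(np.radians(-16.8)),np.sin(np.radians(-16.8)),0])
P=np.array([.477,-.149,.108]);piv=P+.075*u;piv[2]=.08
n=np.array([u[1],-u[0],0])
for th in (0,.3,.4,.5):
    for sgn in (1,-1):
        q=piv+Ro.from_rotvec(sgn*th*n).apply(P-piv); print(th,sgn,q.round(3),proj("side",q).round(1))
E
```

```text
0 1 [ 0.477 -0.149  0.108] [340.9 183.4]
0 -1 [ 0.477 -0.149  0.108] [340.9 183.4]
0.3 1 [ 0.472 -0.148  0.085] [342.1 191.9]
0.3 -1 [ 0.488 -0.152  0.129] [337.4 175.1]
0.4 1 [ 0.472 -0.148  0.077] [341.9 194.6]
0.4 -1 [ 0.493 -0.154  0.135] [335.7 172.6]
0.5 1 [ 0.473 -0.148  0.069] [341.5 197.2]
0.5 -1 [ 0.499 -0.156  0.141] [333.8 170.1]
```

The pad dropped about 13 px, against 13.8 expected for 0.5 rad and 11.2 for 0.4. That agrees with fully open, so I'll hand in.

```bash
python3 -c "
from rig import *
print(hand_in())"
```

```text
the job is handed in; nothing more can be done
None
```

I opened the hold-down over the rusty square tube and handed the job in at about 5 s; hand-in reports no verdict. I pressed its tail pad straight down with the fingers shut until the force rose to 19 N at z = 0.069 m, which is the stop. I then lifted clear to z = 0.20 m.

**Last checks:**
- **Tube hold-down:** the arm stayed down on its stop post with the nose up. The pad had dropped about 13 px in the side view, against 13.8 px expected for 0.5 rad and 11.2 px for 0.4 rad.
- **Tube:** it looks unmoved in the pictures; I did not measure its position.
- **Other hold-down:** it looks shut on its wooden block.
- **Robot:** it is clear of everything, with the wrist force near zero.

**Disagreements:**
- **Pad position:** in the first top picture `spot_in` put the tube pad partway along the arm. I took its position from the pictures instead, and the wrist view then matched it.
- **Force reading:** partway down it showed almost no force, but the picture showed the arm already tipping.

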